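# Load the paint rack and hold it up

## Robot

A 6-joint arm with a two-finger parallel gripper is mounted at the origin on the work surface. World frame = base frame: x ahead of the robot, y to its left, z up, the work surface at z = 0. Lengths are in m, angles in rad, forces in N, time in s.
With the tool pointing down it reaches from about 0.25 to 0.725 m from the base axis. Payload 4 kg.
Tool frame: the origin (TCP) lies on the centre line of the jaws, within the pads' length; the fingertips stand 14 mm ahead of it and the grasp point (between the pads) lies 5 mm behind it; z points along the fingers, x is the direction in which the jaws open and shut, and the axes are right-handed (so a half turn about z gives the same grasp; the last joint's range is limited). The gripper opens to 85 mm and grips with 20 to 120 N. Pads are 22 mm wide; open, the fingers measure 114 mm over their backs; the gripper's body (76 mm by 85 mm) begins 54 mm behind the grasp point. The pads swing forward as they close: fully open they stand 13 mm farther back than shut.
Start: joints at [1.294, 0.241, 0.005, 1.335, 0, 1.571], TCP at [0.137, 0.481, 0.218] pointing down, gripper open.
Joint ranges: [-2.72, 2.72], [-1.05, 1.87], [-1.09, 1.28], [-1.99, 2.15], [-1.42, 1.44], [-3.14, 3.14]. Speed limits (rad/s): [2.79, 2.79, 3.14, 3.14, 3.14, 3.14].

## Interface

Orientations are given as a unit quaternion [x, y, z, w].
In Python, from workcell import bot gives the robot as it stands.
- The arm moves only by the tool play_rows, never from a script. Its argument "motion" is a list of rows, each an object with "fingers": the closure, from -1 (fully open) to 1 (shut), so that 0 is half open; "translation": the shift along the tool's x, y, z in cm, a list of three; "roll": the turn about the tool's z in degrees. A call has 1 to 20 rows; each row is the pose to reach, as a shift and turn from the pose commanded when the call began, along the tool's axes at that moment; what a row does not reach only later rows make up. A row lasts 1/12 s, in which the tool goes at most 41.7 mm and 7.16 degrees, less where a joint would pass 70% of its speed; a pose out of reach is approached as far as the arm can. A call with a gripper value outside its range is refused whole. The fingers move at their own pace and stop on an object; the grip force is fixed at half the most. Time passes only in rows, so rows that repeat a pose let the fingers close. It gives the time, the measured TCP pose, the force and the opening at its end, in the units of the state.
- bot.get_obs(): the state, without advancing time (a new reading comes with each control period).
- bot.camera(name): name is "scene" or "top"; returns a dict with "pixels" (420x560x3 uint8, red, green, blue), "intrinsics" (3x3 intrinsics, pixels), "world_to_cam" (4x4, takes a point from world to camera coordinates). Camera axes: x right, y down, z forward; pixel columns grow to the right and rows downward; lengths in m; the calibration is good to about 2 mm. A picture is of the moment at which its call begins. There is no depth.
- bot.job_done(): hands the job in, once; it reports no verdict.
The state is a dict: "clock": time; "joint_pos": joint angles; "joint_vel": joint speeds; "tau": joint torques, N m; "eef_pos": TCP position; "tool_rot": TCP orientation; "ft_force": force on the tool from outside, world axes, zero at the start; "ft_torque": the same for the moment, N m; "grip_width": finger opening in m.
Only numpy, scipy, OpenCV 4.12 (cv2) and the standard library are available. Lean on these libraries where they do the work, as an engineer would, in place of code of your own. Each camera call takes 0.05 s, during which the arm holds its last target. There are 200 camera calls.

## Task

Put the red paint bottle standing on the green mat into the empty hole of the wooden bottle rack, pushed down to the bottom, and let go of it. Then take the rack by the middle of its dark handle bar, lift it about 10 cm out of its tray, and finish while holding it still and level in the air, keeping it level on the way, with all four bottles in their holes. Do not disturb the blue and yellow bottles on the mat.

Things in the scene. Friction and masses are not known exactly. Their poses are not given: they have to be found in the camera images.
- rack: pale wooden rack, starts standing in the tray: block 130 (x) x 110 (y) x 36 mm high, four round holes 32 mm wide, 30 mm deep (floor 6 mm above the underside) at x +-42, y +-30 mm; uprights at x 0, y +-50 mm carry the handle bar. Loose, 0.3-0.45 kg empty. Origin: centre of the underside; z up. Starts with bottles white (hole x -42, y +30), green (-42, -30), black (+42, +30).
- rack_empty_hole (a point): centre of the mouth of the rack's empty hole (at x +42, y -30, z +36 mm of the rack); 30 mm deep below this point; moves with the rack and has its axes
- rack_handle (a point): middle of the rack's dark wooden handle bar, 103 mm above the rack's underside, with the rack's axes; the bar is 110 mm long along y, 16 mm wide (x, grip across it), 22 mm high, from 92 to 114 mm above the underside; its uprights (26 x 10 mm) stand at y +-50 mm; bottle caps in the rack end 90 mm above the underside
- tray: shallow aluminium drip tray, 180 (x) x 160 (y) mm, rim 12 mm high, floor 4 mm above the bench; fixed to the bench. Origin: centre of its underside, on the bench
- bottle_red: dropper bottle, red all over with a paper-white label band: round body 28 mm in diameter up to 50 mm, a shoulder, then a cylindrical cap 18 mm in diameter from 60 to 84 mm (its top). Loose, 25-50 g. Origin: centre of its underside; z up along the bottle. It starts standing on the green mat (a flat sheet on the bench, at z = 0); to be put into the empty hole.
- bottle_white: dropper bottle, white all over with a paper-white label band: round body 28 mm in diameter up to 50 mm, a shoulder, then a cylindrical cap 18 mm in diameter from 60 to 84 mm (its top). Loose, 25-50 g. Origin: centre of its underside; z up along the bottle. It stands in the rack.
- bottle_green: dropper bottle, green all over with a paper-white label band: round body 28 mm in diameter up to 50 mm, a shoulder, then a cylindrical cap 18 mm in diameter from 60 to 84 mm (its top). Loose, 25-50 g. Origin: centre of its underside; z up along the bottle. It stands in the rack.
- bottle_black: dropper bottle, black all over with a paper-white label band: round body 28 mm in diameter up to 50 mm, a shoulder, then a cylindrical cap 18 mm in diameter from 60 to 84 mm (its top). Loose, 25-50 g. Origin: centre of its underside; z up along the bottle. It stands in the rack.
- bottle_blue: dropper bottle, blue all over with a paper-white label band: round body 28 mm in diameter up to 50 mm, a shoulder, then a cylindrical cap 18 mm in diameter from 60 to 84 mm (its top). Loose, 25-50 g. Origin: centre of its underside; z up along the bottle. It stands on the green mat near the red one; to be left alone.
- bottle_yellow: dropper bottle, yellow all over with a paper-white label band: round body 28 mm in diameter up to 50 mm, a shoulder, then a cylindrical cap 18 mm in diameter from 60 to 84 mm (its top). Loose, 25-50 g. Origin: centre of its underside; z up along the bottle. It stands on the green mat near the red one; to be left alone.
Things that resemble listed ones, but are neither listed nor needed, are in the scene too. There is more than one size of the bottle_black; the job needs the largest.

How it is judged:
On the way:
1. the red bottle stands at the bottom of the rack's empty hole, let go, with the rack standing in its tray (z of bottle_red in the frame of rack between 0 and 0.012 m and x of bottle_red in the frame of rack between 0.036 and 0.048 m and y of bottle_red in the frame of rack between -0.036 and -0.024 m and contact force between the fingers and bottle_red below 0.05 N and height (world z) of rack below 0.012 m and contact force between rack and tray above 0.5 N and angle between rack's own z axis and vertical below 0.1 rad), for 0.2 s.
At the end, for the whole second after the job is handed in: Rack in the fingers, grasped within 45 mm of the middle of its bar, underside 60-160 mm above the tray floor, tilt under 0.1 rad, slower than 20 mm/s and 0.15 rad/s, not touching the tray; red, white, green, black bottles in their own holes within 6 mm of bottom and axis (height (world z) of rack between 0.064 and 0.164 m and angle between rack's own z axis and vertical below 0.1 rad and linear speed of rack below 0.02 m/s and angular speed of rack below 0.15 rad/s and contact force between the fingers and rack above 1 N and distance between the grasp point and rack_handle below 0.045 m and contact force between rack and tray below 0.05 N and z of bottle_red in the frame of rack between 0 and 0.012 m and x of bottle_red in the frame of rack between 0.036 and 0.048 m and y of bottle_red in the frame of rack between -0.036 and -0.024 m and z of bottle_white in the frame of rack between 0 and 0.012 m and x of bottle_white in the frame of rack between -0.048 and -0.036 m and y of bottle_white in the frame of rack between 0.024 and 0.036 m and z of bottle_green in the frame of rack between 0 and 0.012 m and x of bottle_green in the frame of rack between -0.048 and -0.036 m and y of bottle_green in the frame of rack between -0.036 and -0.024 m and z of bottle_black in the frame of rack between 0 and 0.012 m and x of bottle_black in the frame of rack between 0.036 and 0.048 m and y of bottle_black in the frame of rack between 0.024 and 0.036 m); the arm keeps its last pose, push and grip.
It fails at once if the blue or yellow bottle is moved more than 20 mm or tipped (distance of any of bottle_blue, bottle_yellow from where it was at the start of the episode above 0.02 m or angle between any of bottle_blue, bottle_yellow's own z axis and vertical above 0.4 rad).
It fails at once if the rack is tipped more than 0.35 rad (20 degrees) (angle between rack's own z axis and vertical above 0.35 rad).
It also fails if it takes over 51 s, if anything falls off the work surface, if the arm or the gripper's body presses on something with over 40 N, if the wrist force passes 120 N, or if a joint passes its speed limit or range.

## Working session

There is one attempt and no reset: what is moved stays moved. The work goes in short steps, Python scripts to look and compute and a tool call to move; the robot and the scene stay as the last step left them, time stands still between calls to the robot, and variables do not carry over. Pictures are saved under pics/ and viewed, about 8 in all and at most 12, crops included, and the job is handed in when it is done.

Besides the shell and the picture viewer there is one more tool, called by a JSON object that holds its "op" and its "data". play_rows: Moves the arm, as the interface text tells. Its arguments: {"type":"object","properties":{"motion":{"type":"array","items":{"type":"object","properties":{"fingers":{"type":"number"},"translation":{"type":"array","items":{"type":"number"}},"roll":{"type":"number"}}}}},"required":["motion"]}

```bash
mkdir -p pics; ls; python3 - <<'E'
from workcell import bot
import cv2,pickle
for n in("scene","top"):
    c=bot.camera(n);cv2.imwrite(f"pics/{n}0.png",cv2.cvtColor(c["pixels"],cv2.COLOR_RGB2BGR))
    pickle.dump(c,open(f"{n}0.pkl","wb"))
    print(c["intrinsics"],c["world_to_cam"])
print(bot.get_obs())
E
```

```text
pics
[[436.46428864   0.         278.07620907]
 [  0.         436.46428864 207.38942379]
 [  0.           0.           1.        ]] [[ 0.60633281  0.79511224  0.012532   -0.34666218]
 [ 0.60422741 -0.45040892 -0.65729829 -0.26180132]
 [-0.51698139  0.4061137  -0.75352631  1.15368779]
 [ 0.          0.          0.          1.        ]]
[[510.44937759   0.         276.9645432 ]
 [  0.         510.44937759 208.71057145]
 [  0.           0.           1.        ]] [[-0.01845737 -0.99969288 -0.0165372   0.03401943]
 [-0.99296418  0.02026311 -0.11666856  0.56637875]
 [ 0.11696782  0.01426745 -0.99303322  1.061243  ]
 [ 0.          0.          0.          1.        ]]
{'clock': 0.1, 'joint_pos': array([1.29400532e+00, 2.41357175e-01, 3.87230499e-03, 1.33519770e+00,
       4.61450848e-07, 1.57081859e+00]), 'joint_vel': array([ 0.00020644, -0.00358053,  0.00184539,  0.00221576,  0.00098378,
       -0.00034387]), 'tau': array([-1.07968142e-04, -3.73136938e+01,  2.53010792e+01,  1.08341224e-02,
        1.23118045e-05, -6.23320958e-06]), 'eef_pos': array([0.1364757 , 0.48040807, 0.21759734]), 'tool_rot': array([ 7.97900525e-01,  6.02788406e-01, -7.52643739e-04,  5.68335496e-04]), 'ft_force': array([-0.01357501,  0.25449359, -0.07241178]), 'ft_torque': array([-0.03689565, -0.05775565, -0.01759609]), 'grip_width': 0.08556132476597711}
```

View pics/scene0.png

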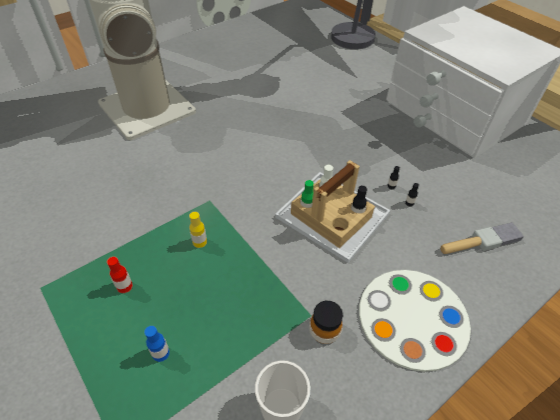

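View pics/top0.png

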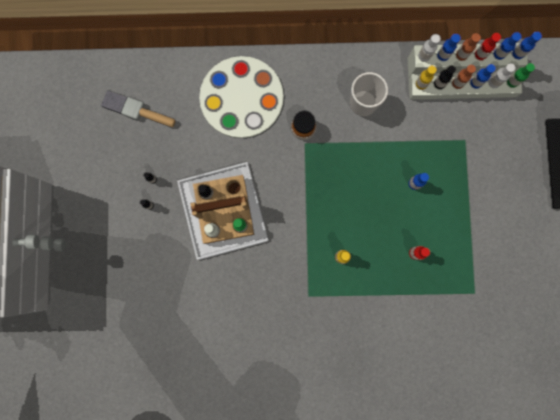

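Candidates for "red bottle": the bottle on the mat (scene 120,276; top 421,253), the red bottle in the far white rack (top 490,45), and the red palette wells (scene 444,343; top 241,68). I choose the one on the mat. The black bottle in the rack is at scene 360,198; the small black ones at scene (393,179) and (412,194) are decoys. Next is a close crop of the red bottle and the rack.

```bash
cat > h.py <<'E'
import numpy as np,cv2,pickle
def onplane(c,uv,z):
    R=c["world_to_cam"][:3,:3];t=c["world_to_cam"][:3,3];o=-R.T@t
    d=R.T@np.linalg.inv(c["intrinsics"])@np.array([*uv,1.]);return o+d*(z-o[2])/d[2]
def proj(c,P):
    p=c["world_to_cam"]@np.array([*P,1.]);q=c["intrinsics"]@p[:3];return q[:2]/q[2]
def tri(cs,uvs):
    A=[]
    for c,(u,v) in zip(cs,uvs):
        P=c["intrinsics"]@c["world_to_cam"][:3];A+=[u*P[2]-P[0],v*P[2]-P[1]]
    X=np.linalg.svd(np.array(A))[2][-1];return X[:3]/X[3]
def crop(c,u,v,w,h,s):
    im=c["pixels"][v-h//2:v+h//2,u-w//2:u+w//2,::-1]
    return cv2.resize(im,None,fx=s,fy=s,interpolation=cv2.INTER_CUBIC)
E
python3 - <<'E'
from h import *
S=pickle.load(open("scene0.pkl","rb"));T=pickle.load(open("top0.pkl","rb"))
a=np.hstack([crop(S,335,205,100,100,4),crop(T,222,210,100,100,4)])
b=np.hstack([crop(S,120,276,50,50,4),crop(T,421,253,50,50,4),crop(S,198,232,50,50,4),crop(T,344,257,50,50,4)])
cv2.imwrite("pics/c1.png",np.vstack([a,b]))
for n,c,f in(("S",S,"scene"),("T",T,"top")):
    hsv=cv2.cvtColor(c["pixels"],cv2.COLOR_RGB2HSV)
    for (u,v),nm,h in (((120,276),"red",0),((421,253),"red",0)):
        m=((np.abs((hsv[...,0].astype(int)-h+90)%180-90)<10)&(hsv[...,1]>150)&(hsv[...,2]>50)).astype(np.uint8)
        k,l,st,ce=cv2.connectedComponentsWithStats(m)
        for i in range(1,k):
            if st[i,4]>15 and np.hypot(*(ce[i]-(u,v)))<25: print(n,nm,st[i],ce[i])
E
```

```text
S red [107 257  20  25 325] [116.26153846 269.45846154]
S red [117 282  15  11  67] [125.32835821 288.79104478]
T red [414 246  16  13 158] [421.35443038 252.14556962]
```

View pics/c1.png

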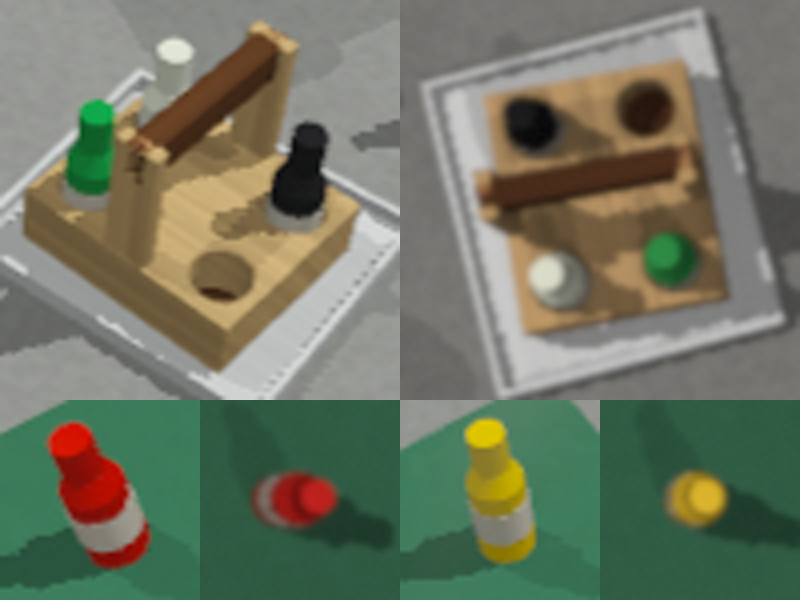

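The crop confirms the choice. Red cap top is at scene (113,260) and top (425,252), and the bottle is upright and labelled. The rack shows black, white and green seated, with the empty hole at scene (340,224) and top (233,187). The rack is yawed about 10° and sits off-centre in the tray.

```bash
cat >> h.py <<'E'
from scipy.optimize import least_squares
def fit(obs,z=0.004,x0=(0.5,0.1,0.15)):
    W=lambda p,q:np.array([p[0]+np.cos(p[2])*q[0]-np.sin(p[2])*q[1],p[1]+np.sin(p[2])*q[0]+np.cos(p[2])*q[1],z+q[2]])
    r=least_squares(lambda p:np.concatenate([proj(c,W(p,q))-uv for c,q,uv in obs]),x0,loss="soft_l1")
    return r.x,np.concatenate([proj(c,W(r.x,q))-uv for c,q,uv in obs]).reshape(-1,2)
E
python3 - <<'E'
from h import *
S=pickle.load(open("scene0.pkl","rb"));T=pickle.load(open("top0.pkl","rb"))
s=lambda a,b:np.array([285+a/4,155+b/4]);t=lambda a,b:np.array([172+(a-400)/4,160+b/4])
print("red tri",tri([S,T],[(113,260.3),(425.2,252.2)]),onplane(S,(113,260.3),.084),onplane(T,(425.2,252.2),.084))
print("yellow",tri([S,T],[(173+(486-400)/4,207+36/4),(319+(706-600)/4,232+98/4)]))
X,Y=.065,.055
o=[(S,(.042,-.03,.036),s(222,277)),(T,(.042,-.03,.036),t(646,107)),
(S,(-.042,.03,.09),s(176,50)),(T,(-.042,.03,.09),t(548,278)),(S,(-.042,-.03,.09),s(98,110)),(T,(-.042,-.03,.09),t(669,258)),(S,(.042,.03,.09),s(311,135)),
(T,(X,Y,.036),t(484,98)),(T,(X,-Y,.036),t(686,62)),(T,(-X,-Y,.036),t(727,297)),(T,(-X,Y,.036),t(527,333)),
(S,(X,-Y,.036),s(222,332)),(S,(-X,-Y,.036),s(25,190)),(S,(X,Y,.036),s(357,213))]
p,r=fit(o);print(p,np.degrees(p[2]));print(r.round(1))
for cam in(0,1):
    q,_=fit([k for k in o if (k[0] is T)==cam]);print(cam,q)
c,sn=np.cos(p[2]),np.sin(p[2])
print("hole",p[0]+c*.042+sn*.03,p[1]+sn*.042-c*.03)
from workcell import bot
from scipy.spatial.transform import Rotation as Ro
print(Ro.from_quat(bot.get_obs()["tool_rot"]).as_matrix().round(3))
E
```

```text
red tri [ 0.46701511 -0.27427294  0.0826745 ] [ 0.46874898 -0.27337569  0.084     ] [ 0.4666689  -0.27474401  0.084     ]
yellow [ 0.4616245  -0.1138255   0.07965642]
[0.56938833 0.13822709 0.1611188 ] 9.231427044839549
[[-1.5 -0.5]
 [-0.  -0.1]
 [-1.3  0.1]
 [-0.5 -1.4]
 [-1.3  0.4]
 [-1.5 -1.7]
 [-1.2 -0.1]
 [-0.2 -1.1]
 [-0.4 -1.3]
 [-0.2 -0.7]
 [-1.2 -0.3]
 [-0.2 -0.3]
 [-1.4 -0.3]
 [-0.3 -1.9]]
0 [0.57131522 0.1394378  0.14548838]
1 [0.56729466 0.13710206 0.16707763]
hole 0.6156570434418559 0.11535338769419057
[[ 0.273  0.962 -0.001]
 [ 0.962 -0.273 -0.002]
 [-0.002 -0.    -1.   ]]
```

```bash
cat >> h.py <<'E'
from scipy.spatial.transform import Rotation as Ro
def go(x,y,z,ang):
    "prints shift (cm, tool axes) and roll (deg) from the present pose to a target with tool x at world angle ang (deg)"
    from workcell import bot
    o=bot.get_obs();R=Ro.from_quat(o["tool_rot"]).as_matrix()
    a=np.degrees(np.arctan2(R[1,0],R[0,0]));d=R.T@(np.array([x,y,z])-o["eef_pos"])*100
    print("shift",d.round(2),"roll",round((a-ang+90)%180-90,2),"| eef",o["eef_pos"].round(4),"ang",a.round(2),"t",round(o["clock"],2),"F",o["ft_force"].round(2),"w",o["grip_width"].round(4))
E
python3 -c "
from h import *
go(.467,-.274,.16,99.2)"
```

```text
Traceback (most recent call last):
  File "h.py", line 26, in go
    print("shift",d.round(2),"roll",round((a-ang+90)%180-90,2),"| eef",o["eef_pos"].round(4),"ang",a.round(2),"t",round(o["clock"],2),"F",o["ft_force"].round(2),"w",o["grip_width"].round(4))
                                                                                                                                                                     ^^^^^^^^^^^^^^^^^^^^^
AttributeError: 'float' object has no attribute 'round'
```

```bash
sed -i 's/o\["grip_width"\].round(4)/round(o["grip_width"],4)/' h.py
python3 -c "
from h import *
go(.467,-.274,.16,99.2)"
```

```text
shift [-63.52  52.41   5.88] roll -25.06 | eef [0.1365 0.4804 0.2176] ang 74.14 t 0.1 F [-0.01  0.25 -0.07] w 0.0856
```

{"op": "play_rows", "data": {"motion": [{"fingers": -1,"translation": [-63.5,52.4,4.0],"roll": -25},{"fingers": -1,"translation": [-63.5,52.4,4.0],"roll": -25},{"fingers": -1,"translation": [-63.5,52.4,4.0],"roll": -25},{"fingers": -1,"translation": [-63.5,52.4,4.0],"roll": -25},{"fingers": -1,"translation": [-63.5,52.4,4.0],"roll": -25},{"fingers": -1,"translation": [-63.5,52.4,4.0],"roll": -25},{"fingers": -1,"translation": [-63.5,52.4,4.0],"roll": -25},{"fingers": -1,"translation": [-63.5,52.4,4.0],"roll": -25},{"fingers": -1,"translation": [-63.5,52.4,4.0],"roll": -25},{"fingers": -1,"translation": [-63.5,52.4,4.0],"roll": -25},{"fingers": -1,"translation": [-63.5,52.4,4.0],"roll": -25},{"fingers": -1,"translation": [-63.5,52.4,4.0],"roll": -25},{"fingers": -1,"translation": [-63.5,52.4,4.0],"roll": -25},{"fingers": -1,"translation": [-63.5,52.4,4.0],"roll": -25},{"fingers": -1,"translation": [-63.5,52.4,4.0],"roll": -25},{"fingers": -1,"translation": [-63.5,52.4,4.0],"roll": -25},{"fingers": -1,"translation": [-63.5,52.4,4.0],"roll": -25},{"fingers": -1,"translation": [-63.5,52.4,4.0],"roll": -25},{"fingers": -1,"translation": [-63.5,52.4,4.0],"roll": -25},{"fingers": -1,"translation": [-63.5,52.4,4.0],"roll": -25}]}}

```text
clock: 1.77
eef_pos: [0.4674, -0.2756, 0.1776]
tool_rot: [0.649, 0.761, -0.0, -0.0]
ft_force: [0.5, 0.2, -0.3]
grip_width: 0.0854
```

```bash
cat >> h.py <<'E'
def snap(tag):
    from workcell import bot
    r=[]
    for n in("scene","top"):
        c=bot.camera(n);pickle.dump(c,open(f"{n}{tag}.pkl","wb"));r.append(c)
    return r
E
python3 - <<'E'
from h import *
S,T=snap(1)
cv2.imwrite("pics/c2.png",np.hstack([crop(S,120,235,100,120,4),crop(T,421,245,100,120,4)]))
go(.467,-.274,.075,99.2)
E
```

```text
shift [ 0.39 -0.06 10.12] roll -0.35 | eef [ 0.4683 -0.2776  0.1762] ang 98.85 t 1.87 F [-1.08  0.49  0.56] w 0.0855
```

View pics/c2.png

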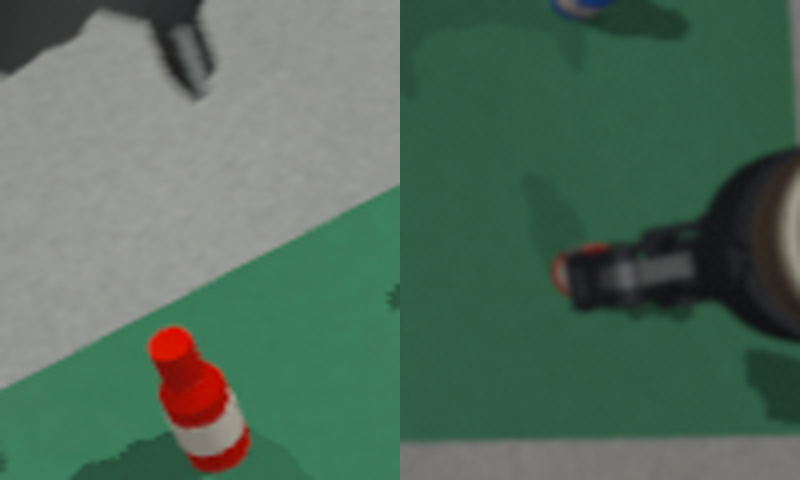

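The open gripper is over the red bottle, with the cap at crop (172,345) in the scene view and under the fingers in the top view. I go down and close.

{"op": "play_rows", "data": {"motion": [{"fingers": -1,"translation": [0.3,0,1.0],"roll": 0},{"fingers": -1,"translation": [0.3,0,3.0],"roll": 0},{"fingers": -1,"translation": [0.3,0,5.0],"roll": 0},{"fingers": -1,"translation": [0.3,0,7.0],"roll": 0},{"fingers": -1,"translation": [0.3,0,8.5],"roll": 0},{"fingers": -1,"translation": [0.3,0,9.5],"roll": 0},{"fingers": -1,"translation": [0.3,0,10.1],"roll": 0},{"fingers": -1,"translation": [0.3,0,10.1],"roll": 0},{"fingers": 0.2,"translation": [0.3,0,10.1],"roll": 0},{"fingers": 0.4,"translation": [0.3,0,10.1],"roll": 0},{"fingers": 0.6,"translation": [0.3,0,10.1],"roll": 0},{"fingers": 1,"translation": [0.3,0,10.1],"roll": 0},{"fingers": 1,"translation": [0.3,0,10.1],"roll": 0},{"fingers": 1,"translation": [0.3,0,10.1],"roll": 0},{"fingers": 1,"translation": [0.3,0,10.1],"roll": 0},{"fingers": 1,"translation": [0.3,0,10.1],"roll": 0}]}}

```text
clock: 3.2
eef_pos: [0.4667, -0.2702, 0.0775]
tool_rot: [0.649, 0.761, 0.0, 0.0]
ft_force: [0.2, -1.0, -0.0]
grip_width: -0.0
```

```bash
python3 -c "
from h import *
go(.6155,.1155,.20,99.2)"
```

```text
shift [ 35.71  20.82 -12.25] roll -0.06 | eef [ 0.4667 -0.2702  0.0775] ang 99.14 t 3.2 F [ 0.22 -0.99 -0.04] w -0.0
```

The fingers closed on nothing, so I look.

```bash
python3 - <<'E'
from h import *
S,T=snap(2)
cv2.imwrite("pics/c3.png",np.hstack([crop(S,120,260,100,120,4),crop(T,421,245,100,120,4)]))
E
```

```text
(no output)
```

View pics/c3.png

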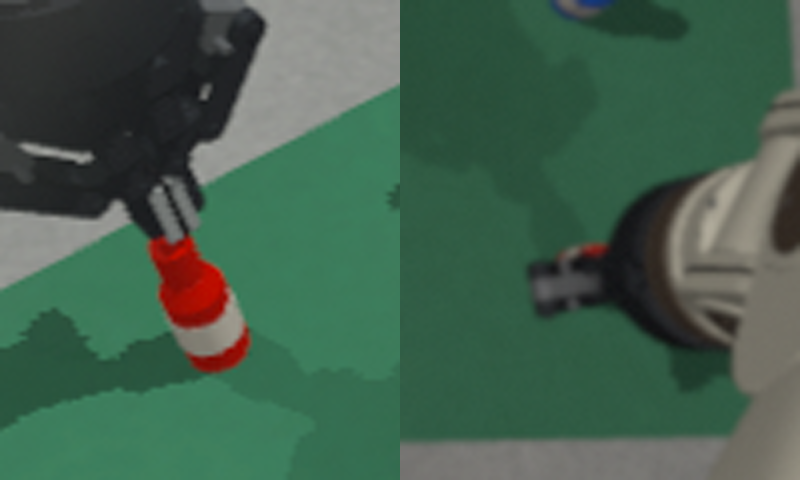

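```bash
python3 - <<'E'
from h import *
S=pickle.load(open("scene2.pkl","rb"));T=pickle.load(open("top2.pkl","rb"))
for P in((.4667,-.2702,.0635),(.4667,-.2702,.0775),(.467,-.274,.084),(.467,-.274,0.06),(.467,-.274,0.0)):
    print(P,((proj(S,P)-(70,200))*4).round(),((proj(T,P)-(371,185))*4+(400,0)).round())
E
```

```text
(0.4667, -0.2702, 0.0635) [190. 261.] [597. 270.]
(0.4667, -0.2702, 0.0775) [181. 243.] [604. 269.]
(0.467, -0.274, 0.084) [169. 239.] [615. 268.]
(0.467, -0.274, 0.06) [184. 271.] [603. 270.]
(0.467, -0.274, 0.0) [219. 343.] [573. 273.]
```

```bash
python3 - <<'E'
from h import *
S=pickle.load(open("scene2.pkl","rb"));T=pickle.load(open("top2.pkl","rb"))
cv2.imwrite("pics/c4.png",np.hstack([crop(S,115,260,40,60,10),crop(T,418,252,40,60,10)]))
E
```

```text
(no output)
```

View pics/c4.png

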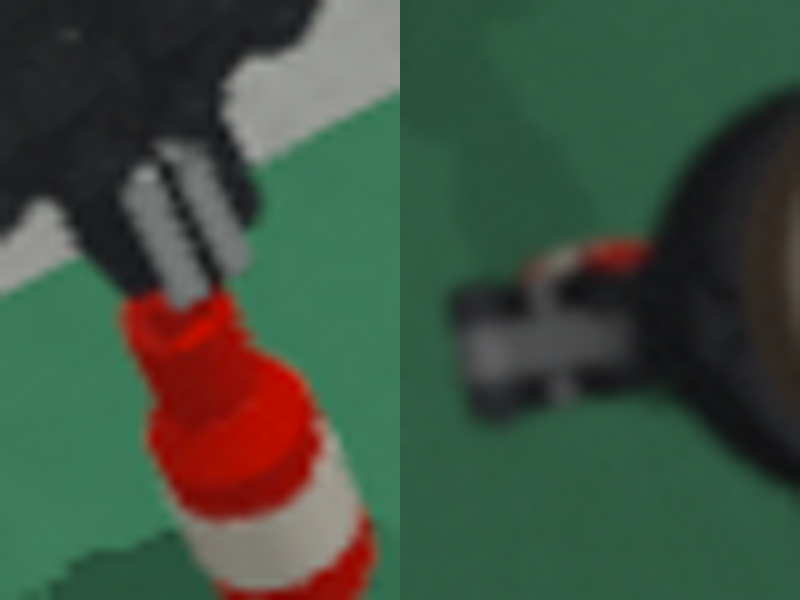

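```bash
python3 - <<'E'
from h import *
S=pickle.load(open("scene2.pkl","rb"))
for x in(.4667,.4777):
  for z in(.0635,.0775,.085,.095): print(x,z,((proj(S,(x,-.2702,z))-(95,230))*10).round())
E
```

```text
0.4667 0.0635 [225. 353.]
0.4667 0.0775 [203. 307.]
0.4667 0.085 [191. 282.]
0.4667 0.095 [175. 248.]
0.4777 0.0635 [252. 396.]
0.4777 0.0775 [230. 351.]
0.4777 0.085 [218. 326.]
0.4777 0.095 [202. 292.]
```

The picture shows the shut fingertips just above the cap top (crop 185,305), with the bottle undisturbed. The real tips stand about 20 mm higher than the reported TCP implies, so I open, go about 2.2 cm lower and close again.

{"op": "play_rows", "data": {"motion": [{"fingers": -1,"translation": [-0.4,0,0],"roll": 0},{"fingers": -1,"translation": [-0.4,0,-0.5],"roll": 0},{"fingers": -1,"translation": [-0.4,0,-0.5],"roll": 0},{"fingers": -1,"translation": [-0.4,0,-0.5],"roll": 0},{"fingers": -1,"translation": [-0.4,0,-0.5],"roll": 0},{"fingers": -1,"translation": [-0.4,0,-0.5],"roll": 0},{"fingers": -1,"translation": [-0.4,0,-0.5],"roll": 0},{"fingers": -1,"translation": [-0.4,0,0.5],"roll": 0},{"fingers": -1,"translation": [-0.4,0,1.2],"roll": 0},{"fingers": -1,"translation": [-0.4,0,1.8],"roll": 0},{"fingers": -1,"translation": [-0.4,0,2.2],"roll": 0},{"fingers": -1,"translation": [-0.4,0,2.2],"roll": 0},{"fingers": 0.3,"translation": [-0.4,0,2.2],"roll": 0},{"fingers": 0.5,"translation": [-0.4,0,2.2],"roll": 0},{"fingers": 1,"translation": [-0.4,0,2.2],"roll": 0},{"fingers": 1,"translation": [-0.4,0,2.2],"roll": 0},{"fingers": 1,"translation": [-0.4,0,2.2],"roll": 0},{"fingers": 1,"translation": [-0.4,0,2.2],"roll": 0},{"fingers": 1,"translation": [-0.4,0,2.2],"roll": 0},{"fingers": 1,"translation": [-0.4,0,2.2],"roll": 0}]}}

```text
clock: 4.97
eef_pos: [0.4677, -0.2743, 0.0559]
tool_rot: [0.649, 0.761, 0.0, 0.001]
ft_force: [-0.1, 0.3, 3.0]
grip_width: 0.0151
```

```bash
python3 - <<'E'
from h import *
S,T=snap(3)
go(.6155,.1155,.17,99.2)
cv2.imwrite("pics/c5.png",np.hstack([crop(S,115,260,40,60,10),crop(T,418,252,40,60,10)]))
E
```

```text
shift [ 36.13  20.79 -11.43] roll -0.06 | eef [ 0.4677 -0.2743  0.0558] ang 99.14 t 5.07 F [-0.12  0.31  2.98] w 0.0153
```

View pics/c5.png

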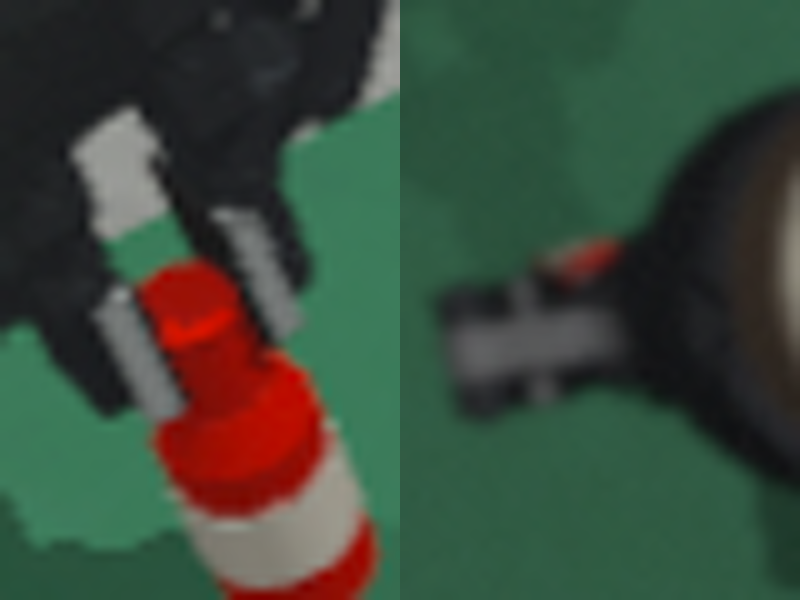

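The cap is held between the pads, with the tips at the shoulder (crop 170,410). So the reported TCP z reads about 19 mm low against the tip geometry. Measured this way, the bottle's underside is reported TCP z − 0.056. I lift and carry it above the hole.

{"op": "play_rows", "data": {"motion": [{"fingers": 1,"translation": [0,0,-1.5],"roll": 0},{"fingers": 1,"translation": [0,0,-4],"roll": 0},{"fingers": 1,"translation": [0,0,-7.5],"roll": 0},{"fingers": 1,"translation": [1.5,1,-11.4],"roll": 0},{"fingers": 1,"translation": [4.5,2.6,-11.4],"roll": 0},{"fingers": 1,"translation": [7.9,4.6,-11.4],"roll": 0},{"fingers": 1,"translation": [11.2,6.5,-11.4],"roll": 0},{"fingers": 1,"translation": [14.5,8.4,-11.4],"roll": 0},{"fingers": 1,"translation": [18,10.4,-11.4],"roll": 0},{"fingers": 1,"translation": [21.5,12.4,-11.4],"roll": 0},{"fingers": 1,"translation": [25,14.4,-11.4],"roll": 0},{"fingers": 1,"translation": [28.5,16.4,-11.4],"roll": 0},{"fingers": 1,"translation": [31.5,18.1,-11.4],"roll": 0},{"fingers": 1,"translation": [34,19.6,-11.4],"roll": 0},{"fingers": 1,"translation": [35.5,20.4,-11.4],"roll": 0},{"fingers": 1,"translation": [36.1,20.8,-11.4],"roll": 0},{"fingers": 1,"translation": [36.1,20.8,-11.4],"roll": 0},{"fingers": 1,"translation": [36.1,20.8,-11.4],"roll": 0}]}}

```text
clock: 6.57
eef_pos: [0.6148, 0.1149, 0.1688]
tool_rot: [0.648, 0.761, -0.001, -0.0]
ft_force: [0.1, -0.4, -0.2]
grip_width: 0.0149
```

```bash
python3 -c "
from h import *
go(.6155,.1155,.12,99.2)"
```

```text
shift [0.06 0.09 4.88] roll -0.06 | eef [0.6148 0.1149 0.1688] ang 99.14 t 6.57 F [ 0.07 -0.39 -0.2 ] w 0.0149
```

{"op": "play_rows", "data": {"motion": [{"fingers": 1,"translation": [0.1,0.1,1.5],"roll": 0},{"fingers": 1,"translation": [0.1,0.1,3],"roll": 0},{"fingers": 1,"translation": [0.1,0.1,4.3],"roll": 0},{"fingers": 1,"translation": [0.1,0.1,4.9],"roll": 0},{"fingers": 1,"translation": [0.1,0.1,4.9],"roll": 0},{"fingers": 1,"translation": [0.1,0.1,4.9],"roll": 0}]}}

```text
clock: 7.07
eef_pos: [0.6159, 0.1153, 0.1206]
tool_rot: [0.649, 0.761, -0.0, -0.0]
ft_force: [1.2, 0.3, 0.0]
grip_width: 0.0154
```

```bash
python3 - <<'E'
from h import *
S,T=snap(4)
go(.6155,.1155,.12,99.2)
cv2.imwrite("pics/c6.png",np.hstack([crop(S,340,200,80,120,5),crop(T,222,195,80,120,5)]))
E
```

```text
shift [-0.03 -0.14  0.16] roll -0.11 | eef [0.6168 0.116  0.1216] ang 99.09 t 7.17 F [ 0.51  0.55 -0.37] w 0.0149
```

View pics/c6.png

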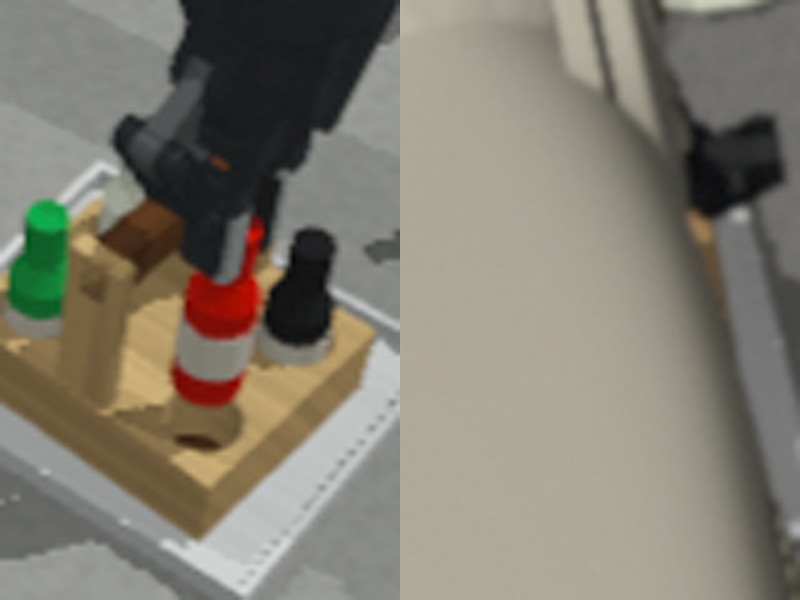

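```bash
python3 - <<'E'
from h import *
S=pickle.load(open("scene4.pkl","rb"))
def ext(x,y,z,r):
    a=np.linspace(0,2*np.pi,200);P=np.array([(proj(S,(x+r*np.cos(t),y+r*np.sin(t),z))-(300,140))*5 for t in a])
    return P.min(0).round(),P.max(0).round()
print("base pred",ext(.6165,.1158,.0656,.014))
print("base pred 50",ext(.6165,.1158,.1156,.014))
for n,h in(("fit",(.6155,.1153)),("scenefit",(.6172,.1158))): print("hole",n,ext(*h,.040,.016))
u=(207,388);print("hole from scene",onplane(S,(340.5,224.2),.040))
hsv=cv2.cvtColor(S["pixels"],cv2.COLOR_RGB2HSV)
m=((np.abs((hsv[...,0].astype(int)+90)%180-90)<8)&(hsv[...,1]>170)&(hsv[...,2]>50)).astype(np.uint8)
for v in range(184,224): 
    k=np.flatnonzero(m[v,320:360])
    if len(k): print(v,(v-140)*5,(k.min()+20)*5,(k.max()+21)*5,end=" | ")
E
```

```text
base pred (array([168., 350.]), array([242., 406.]))
base pred 50 (array([183., 261.]), array([260., 318.]))
hole fit (array([153., 387.]), array([236., 451.]))
hole scenefit (array([157., 389.]), array([239., 453.]))
hole from scene [0.61829477 0.117015   0.04      ]
184 220 250 260 | 185 225 250 265 | 186 230 250 265 | 187 235 245 265 | 188 240 245 260 | 189 245 245 260 | 190 250 245 260 | 191 255 245 255 | 192 260 245 255 | 193 265 245 255 | 194 270 195 255 | 195 275 190 255 | 196 280 190 255 | 197 285 185 260 | 198 290 185 260 | 199 295 185 260 | 200 300 185 265 | 201 305 185 260 | 202 310 185 255 | 203 315 185 255 | 204 320 190 255 | 205 325 195 250 | 206 330 200 245 | 207 335 215 230 | 214 370 170 185 | 215 375 175 190 | 216 380 175 240 | 217 385 175 240 | 218 390 180 235 | 219 395 180 235 | 220 400 190 230 |
```

The bottle hangs upright over the hole, its base at crop (207,390) and the hole at (202,421). In the same camera both agree to about 1 mm, so I start the insertion slowly.

```bash
python3 -c "
from h import *
go(.6175,.1162,.092,99.2)"
```

```text
shift [0.01 0.07 2.96] roll -0.11 | eef [0.6168 0.116  0.1216] ang 99.09 t 7.17 F [ 0.51  0.55 -0.37] w 0.0149
```

{"op": "play_rows", "data": {"motion": [{"fingers": 1,"translation": [0,0.05,0.8],"roll": 0},{"fingers": 1,"translation": [0,0.05,1.6],"roll": 0},{"fingers": 1,"translation": [0,0.05,2.0],"roll": 0},{"fingers": 1,"translation": [0,0.05,2.3],"roll": 0},{"fingers": 1,"translation": [0,0.05,2.6],"roll": 0},{"fingers": 1,"translation": [0,0.05,2.8],"roll": 0},{"fingers": 1,"translation": [0,0.05,2.8],"roll": 0}]}}

```text
clock: 7.75
eef_pos: [0.6163, 0.1166, 0.0918]
tool_rot: [0.648, 0.761, -0.0, -0.0]
ft_force: [-0.1, -0.3, -0.5]
grip_width: 0.0155
```

{"op": "play_rows", "data": {"motion": [{"fingers": 1,"translation": [0,0,0.2],"roll": 0},{"fingers": 1,"translation": [0,0,0.4],"roll": 0},{"fingers": 1,"translation": [0,0,0.6],"roll": 0},{"fingers": 1,"translation": [0,0,0.8],"roll": 0},{"fingers": 1,"translation": [0,0,0.8],"roll": 0}]}}

```text
clock: 8.17
eef_pos: [0.6163, 0.1166, 0.0839]
tool_rot: [0.649, 0.761, -0.0, -0.0]
ft_force: [-0.6, -0.0, -0.3]
grip_width: 0.0155
```

No contact force, so it is in the hole. I go on to the bottom, where the reported z should be about 0.066.

{"op": "play_rows", "data": {"motion": [{"fingers": 1,"translation": [0,0,0.4],"roll": 0},{"fingers": 1,"translation": [0,0,0.8],"roll": 0},{"fingers": 1,"translation": [0,0,1.1],"roll": 0},{"fingers": 1,"translation": [0,0,1.4],"roll": 0},{"fingers": 1,"translation": [0,0,1.5],"roll": 0},{"fingers": 1,"translation": [0,0,1.6],"roll": 0}]}}

```text
clock: 8.67
eef_pos: [0.6165, 0.1166, 0.068]
tool_rot: [0.649, 0.761, -0.0, -0.0]
ft_force: [0.0, -0.6, -0.1]
grip_width: 0.0152
```

{"op": "play_rows", "data": {"motion": [{"fingers": 1,"translation": [0,0,0.1],"roll": 0},{"fingers": 1,"translation": [0,0,0.2],"roll": 0},{"fingers": 1,"translation": [0,0,0.2],"roll": 0}]}}

```text
clock: 8.92
eef_pos: [0.6166, 0.1166, 0.0663]
tool_rot: [0.649, 0.761, -0.0, -0.0]
ft_force: [0.8, -0.2, -1.5]
grip_width: 0.0152
```

{"op": "play_rows", "data": {"motion": [{"fingers": 1,"translation": [0,0,0.1],"roll": 0},{"fingers": 1,"translation": [0,0,0.2],"roll": 0},{"fingers": 1,"translation": [0,0,0.2],"roll": 0}]}}

```text
clock: 9.17
eef_pos: [0.6176, 0.1167, 0.0659]
tool_rot: [0.649, 0.761, 0.001, 0.001]
ft_force: [-0.5, -0.3, 4.6]
grip_width: 0.0156
```

Contact came at reported z 0.066, exactly the expected seated height. I open partway to clear the black cap and the handle, then rise.

{"op": "play_rows", "data": {"motion": [{"fingers": 0.4,"translation": [0,0,0],"roll": 0},{"fingers": 0.2,"translation": [0,0,0],"roll": 0},{"fingers": 0.1,"translation": [0,0,0],"roll": 0},{"fingers": 0.1,"translation": [0,0,0],"roll": 0},{"fingers": 0.1,"translation": [0,0,0],"roll": 0},{"fingers": 0.1,"translation": [0,0,-0.5],"roll": 0},{"fingers": 0.1,"translation": [0,0,-1.5],"roll": 0},{"fingers": 0.1,"translation": [0,0,-3],"roll": 0},{"fingers": 0.1,"translation": [0,0,-6],"roll": 0},{"fingers": 0.1,"translation": [0,0,-9],"roll": 0},{"fingers": 0.1,"translation": [0,0,-11],"roll": 0},{"fingers": 0.1,"translation": [0,0,-11],"roll": 0},{"fingers": 0.1,"translation": [0,0,-11],"roll": 0}]}}

```text
clock: 10.25
eef_pos: [0.618, 0.1169, 0.1772]
tool_rot: [0.648, 0.761, 0.002, 0.002]
ft_force: [-0.1, -0.5, -0.0]
grip_width: 0.0385
```

```bash
python3 - <<'E'
from h import *
S,T=snap(5)
go(.5695,.1385,.17,9.2)
cv2.imwrite("pics/c7.png",np.hstack([crop(S,340,200,100,120,4),crop(T,222,200,100,120,4)]))
E
```

```text
shift [ 2.91 -4.26  0.4 ] roll 89.94 | eef [0.6162 0.1165 0.174 ] ang 99.14 t 10.35 F [-0.67 -0.03 -0.32] w 0.0386
```

View pics/c7.png

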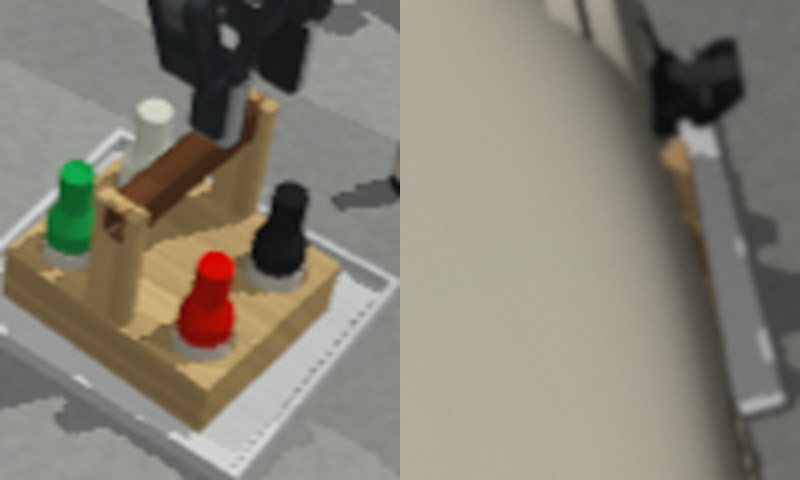

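Red now stands in its hole at the same height as black (crop 215,265 against 292,190), and the rack has not moved. Now I turn 90° and move over the handle.

{"op": "play_rows", "data": {"motion": [{"fingers": -0.3,"translation": [2.9,-4.2,0],"roll": 90},{"fingers": -0.3,"translation": [2.9,-4.2,0],"roll": 90},{"fingers": -0.3,"translation": [2.9,-4.2,0],"roll": 90},{"fingers": -0.3,"translation": [2.9,-4.2,0],"roll": 90},{"fingers": -0.3,"translation": [2.9,-4.2,0],"roll": 90},{"fingers": -0.3,"translation": [2.9,-4.2,0],"roll": 90},{"fingers": -0.3,"translation": [2.9,-4.2,0],"roll": 90},{"fingers": -0.3,"translation": [2.9,-4.2,0],"roll": 90},{"fingers": -0.3,"translation": [2.9,-4.2,0],"roll": 90},{"fingers": -0.3,"translation": [2.9,-4.2,0],"roll": 90},{"fingers": -0.3,"translation": [2.9,-4.2,0],"roll": 90},{"fingers": -0.3,"translation": [2.9,-4.2,0],"roll": 90},{"fingers": -0.3,"translation": [2.9,-4.2,0],"roll": 90},{"fingers": -0.3,"translation": [2.9,-4.2,0],"roll": 90},{"fingers": -0.3,"translation": [2.9,-4.2,0],"roll": 90},{"fingers": -0.3,"translation": [2.9,-4.2,0],"roll": 90}]}}

```text
clock: 11.68
eef_pos: [0.57, 0.1385, 0.1734]
tool_rot: [0.997, 0.08, -0.001, 0.0]
ft_force: [-0.1, 0.1, 0.7]
grip_width: 0.0553
```

```bash
python3 -c "
from h import *
go(.5705,.139,.087,9.2)"
```

```text
shift [ 0.07 -0.05  8.64] roll 0.03 | eef [0.57   0.1385 0.1734] ang 9.23 t 11.68 F [-0.09  0.08  0.65] w 0.0553
```

{"op": "play_rows", "data": {"motion": [{"fingers": -0.3,"translation": [0,0,2],"roll": 0},{"fingers": -0.3,"translation": [0,0,4],"roll": 0},{"fingers": -0.3,"translation": [0,0,5.5],"roll": 0},{"fingers": -0.3,"translation": [0,0,6.5],"roll": 0},{"fingers": -0.3,"translation": [0,0,7.5],"roll": 0},{"fingers": -0.3,"translation": [0,0,8],"roll": 0},{"fingers": -0.3,"translation": [0,0,8],"roll": 0}]}}

```text
clock: 12.27
eef_pos: [0.5699, 0.1384, 0.0932]
tool_rot: [0.997, 0.08, -0.001, 0.0]
ft_force: [-0.2, -0.7, 0.6]
grip_width: 0.0556
```

```bash
python3 - <<'E'
from h import *
S,T=snap(6)
go(.5705,.139,.087,9.2)
cv2.imwrite("pics/c8.png",np.hstack([crop(S,335,190,100,120,4),crop(T,222,200,100,120,4)]))
E
```

```text
shift [-0.04 -0.04  0.79] roll -0.05 | eef [0.571  0.1387 0.0949] ang 9.15 t 12.37 F [-0.37 -0.21  0.03] w 0.0552
```

View pics/c8.png

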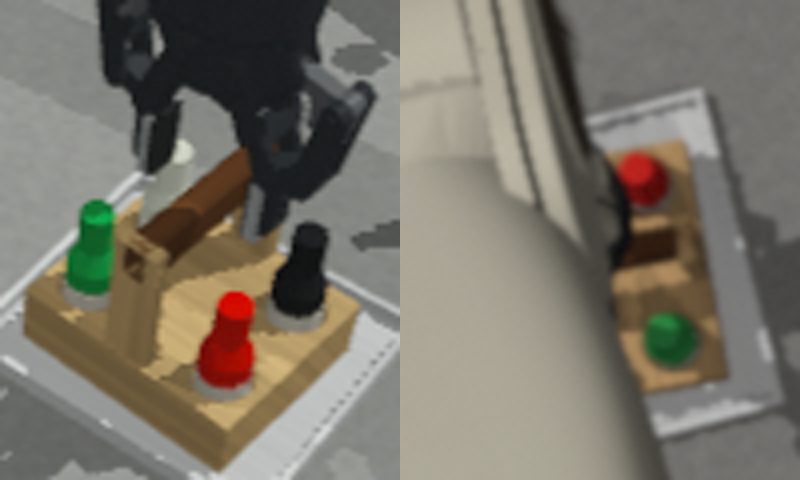

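The fingers straddle the bar near its middle (crop 150,150 and 265,215), clear of all caps. I go 6 mm lower and close.

{"op": "play_rows", "data": {"motion": [{"fingers": -0.3,"translation": [0,0,0.4],"roll": 0},{"fingers": -0.3,"translation": [0,0,0.6],"roll": 0},{"fingers": 0,"translation": [0,0,0.6],"roll": 0},{"fingers": 0.3,"translation": [0,0,0.6],"roll": 0},{"fingers": 0.5,"translation": [0,0,0.6],"roll": 0},{"fingers": 1,"translation": [0,0,0.6],"roll": 0},{"fingers": 1,"translation": [0,0,0.6],"roll": 0},{"fingers": 1,"translation": [0,0,0.6],"roll": 0},{"fingers": 1,"translation": [0,0,0.6],"roll": 0},{"fingers": 1,"translation": [0,0,0.6],"roll": 0}]}}

```text
clock: 13.2
eef_pos: [0.571, 0.1387, 0.0888]
tool_rot: [0.997, 0.08, 0.0, -0.0]
ft_force: [1.5, 0.2, 0.8]
grip_width: 0.0145
```

{"op": "play_rows", "data": {"motion": [{"fingers": 1,"translation": [0,0,-0.2],"roll": 0},{"fingers": 1,"translation": [0,0,-0.6],"roll": 0},{"fingers": 1,"translation": [0,0,-1.1],"roll": 0},{"fingers": 1,"translation": [0,0,-1.6],"roll": 0},{"fingers": 1,"translation": [0,0,-1.8],"roll": 0},{"fingers": 1,"translation": [0,0,-1.8],"roll": 0}]}}

```text
clock: 13.7
eef_pos: [0.571, 0.1387, 0.1071]
tool_rot: [0.997, 0.08, 0.001, -0.0]
ft_force: [-0.5, 0.4, -4.8]
grip_width: 0.0148
```

{"op": "play_rows", "data": {"motion": [{"fingers": 1,"translation": [0,0,-0.3],"roll": 0},{"fingers": 1,"translation": [0,0,-0.9],"roll": 0},{"fingers": 1,"translation": [0,0,-1.6],"roll": 0},{"fingers": 1,"translation": [0,0,-2.4],"roll": 0},{"fingers": 1,"translation": [0,0,-3.2],"roll": 0},{"fingers": 1,"translation": [0,0,-4.0],"roll": 0},{"fingers": 1,"translation": [0,0,-4.8],"roll": 0},{"fingers": 1,"translation": [0,0,-5.6],"roll": 0},{"fingers": 1,"translation": [0,0,-6.4],"roll": 0},{"fingers": 1,"translation": [0,0,-7.1],"roll": 0},{"fingers": 1,"translation": [0,0,-7.7],"roll": 0},{"fingers": 1,"translation": [0,0,-8.1],"roll": 0},{"fingers": 1,"translation": [0,0,-8.3],"roll": 0},{"fingers": 1,"translation": [0,0,-8.3],"roll": 0},{"fingers": 1,"translation": [0,0,-8.3],"roll": 0},{"fingers": 1,"translation": [0,0,-8.3],"roll": 0},{"fingers": 1,"translation": [0,0,-8.3],"roll": 0},{"fingers": 1,"translation": [0,0,-8.3],"roll": 0}]}}

```text
clock: 15.2
eef_pos: [0.5703, 0.1385, 0.1889]
tool_rot: [0.997, 0.08, -0.0, 0.0]
ft_force: [0.6, -0.1, -5.1]
grip_width: 0.0147
```

```bash
python3 - <<'E'
from h import *
S,T=snap(7)
go(.5705,.139,.187,9.2)
cv2.imwrite("pics/c9.png",np.hstack([crop(S,330,160,120,140,4),crop(T,240,200,80,140,4)]))
E
```

```text
shift [ 0.01 -0.04  0.21] roll -0.06 | eef [0.5704 0.1386 0.1891] ang 9.14 t 15.3 F [ 0.12 -0.35 -5.48] w 0.0146
```

View pics/c9.png

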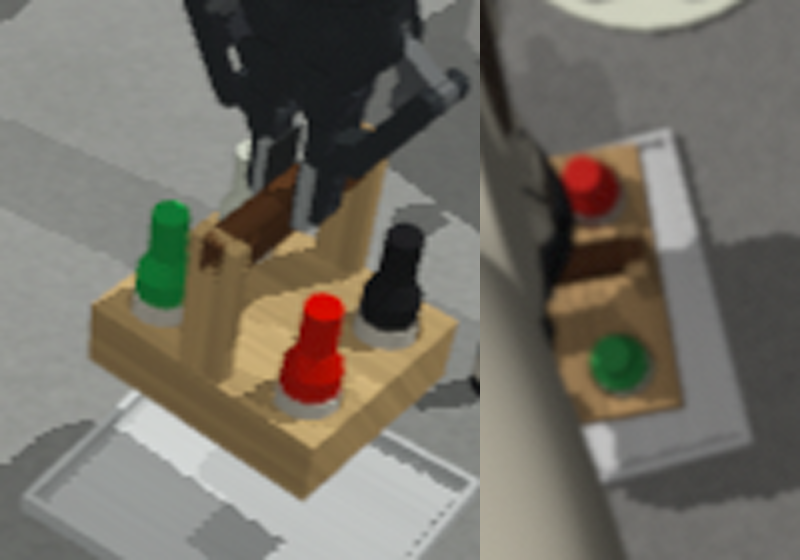

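The rack hangs clear of the tray, with green, black and red seated and white behind the bar. One numeric level check remains.

```bash
python3 - <<'E'
from h import *
S=pickle.load(open("scene7.pkl","rb"))
s=lambda a,b:np.array([270+a/4,90+b/4])
obs=[((.065,-.055,.036),s(305,450)),((-.065,-.055,.036),s(92,306)),((.065,.055,.036),s(457,322)),((.065,-.055,0),s(303,498)),((-.065,-.055,0),s(92,356)),
((-.042,-.03,.09),s(171,212)),((.042,.03,.09),s(405,236)),((.042,-.03,.09),s(324,306))]
f=lambda p:np.concatenate([proj(S,Ro.from_rotvec(p[3:]).apply(q)+p[:3])-uv for q,uv in obs])
r=least_squares(f,[.57,.138,.104,0,0,.16],loss="soft_l1");M=Ro.from_rotvec(r.x[3:]).as_matrix()
print(r.x.round(3),"tilt",np.arccos(M[2,2]).round(3));print(f(r.x).reshape(-1,2).round(1))
E
```

```text
[0.566 0.146 0.099 0.017 0.004 0.151] tilt 0.018
[[ 1.6 -0.4]
 [ 0.2 -0.7]
 [ 0.1 -0.3]
 [-0.4  0.7]
 [-0.3  0.1]
 [ 0.2  0.4]
 [-0.1  0.3]
 [-0.8 -0.2]]
```

Tilt is about 0.02 rad, the underside is at about 0.10 m, and the caps fit their seated positions to under 1 px. I hand the job in.

```bash
python3 -c "
from workcell import bot
print(bot.get_obs()['joint_vel'].round(3));print(bot.job_done())"
```

```text
[-0.001 -0.002  0.003  0.001 -0.001  0.004]
the job is handed in; nothing more can be done
None
```

The red bottle is in the rack's empty hole and the rack is held about 10 cm up. I handed the job in at about 15 s of the 51 s; the hand-in gives no verdict.

**What I did:** I gripped the red bottle by its cap and lowered it until it touched the hole's floor at the predicted height, then released it. I then gripped the rack near the middle of its bar and lifted it straight up.

**Last checks:**
- **Rack:** a fit to the scene picture puts its underside at about z = 0.10 m with a tilt of about 0.02 rad. The arm was still and the load about 5 N.
- **Bottles in the rack:** the red, green and black caps match their seated positions to within 1 px. White was mostly hidden behind the bar, so I only saw that it was there.
- **Blue and yellow bottles:** I never touched them, but I did not measure them again at the end.

**What disagreed:**
- **First grasp:** it closed on nothing above the cap, because the fingertips were about 20 mm higher than the reported tool height and the given tip offset imply. I corrected for this on the second try.
- **Finger opening:** it read 1.5–3 mm less than the real widths.
- **Cameras:** the two cameras disagreed by about 4 mm on the rack's position.

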